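# Close the open tea tin with its double lid, then take off the outer lid alone

## Task

One of the three tea tins stands open. Pick up its double lid by the wooden knob so that both lids come together, lower it (do not drop it) until the inner lid sits fully home in the mouth of the open tin, and let go of the knob. Then grip only the outer lid by its rim, lift it straight up off the knob while the inner lid stays undisturbed in the tin, and finish still holding the outer lid level, about 10 cm above where it sat over the tin; leave the tins and everything else standing where they are.

Things in the scene. Friction and masses are not known exactly. Their poses are not given: they have to be found in the camera images.
- tin_rim (a point): Centre of the mouth of the open tea tin, level with its rim. The tin is a loose plain steel cylinder, outside diameter 52 mm, height 90 mm, mouth 47 mm wide, floor 12 mm thick, about 0.3 kg; it stands upright on the worktop, z up. Which of the three tin places it has changes.
- knob (a point): Centre of the exposed part of the inner lid's wooden knob, an upright cylinder 18 mm wide that passes through the hole of the outer lid and stands 24 mm proud of it (nested, the outer lid's top is 12 mm below this point). z up. Lifting the knob lifts both lids. Fully home in the tin, this point is 20 mm above tin_rim.
- inner: The inner lid, in one piece with the knob (loose, 0.12 kg). Origin: centre of its underside, 34 mm below knob. A plug 44 mm wide, 14 mm deep, tapered to 38 mm at the foot, fits the tin's mouth with 1.5 mm to spare all round; above it a flange 51 mm wide, 4 mm thick, rests on the rim. At the start it stands on its plug on the worktop under the outer lid.
- cap_mid (a point): Centre of the outer lid, half-way up: a loose round steel cap, outside diameter 64 mm, height 15 mm, 0.07 kg, z up, open below, with a 21 mm hole for the 18 mm knob. It only rests on the inner lid's flange, not fastened. Nested, this point is 19.5 mm below knob, level with the rim once on the tin; its lower edge clears the knob after a rise of 39 mm.
- cap: The same outer lid; origin at the centre of its lower edge, 7.5 mm below cap_mid. Top 4 mm thick, skirt 2.5 mm thick. Nested, its lower edge is 7 mm above the inner lid's underside; on the tin the skirt hangs 7 mm below the rim, round the outside, with about 3 mm clearance.
- tin: The open tin; origin at the centre of its underside, 90 mm below tin_rim.
- closed_a: Bystander: closed tea tin of the same make with both lids on, 64 mm across the lid, 122 mm high to the top of its knob; origin at the centre of its underside.
- closed_b: Bystander: a second closed tea tin, same as the first; origin at the centre of its underside.
- jar: Bystander: jar with a screw cap, 68 mm wide, 120 mm high; origin at the centre of its underside.
- can: Bystander: food can, 66 mm wide, 100 mm high; origin at the centre of its underside.
- carton: Bystander: upright carton, 50 x 110 x 160 mm; origin at the centre of its underside.
- mug: Bystander: white mug, 80 mm wide, 90 mm high, handle at its +y; origin at the centre of its underside.
- spoon: Bystander: small serving spoon with a wooden handle and a steel bowl, lying flat along its x axis.

How it is judged:
By the outcome, as a careful person would: the job done as asked, in the order asked, and still so for the second after the job is handed in, while the arm keeps its last pose, push and grip.
It also fails if it takes over 51 s, if anything falls off the work surface, if the arm or the gripper's body presses on something with over 40 N, if the wrist force passes 120 N, or if a joint passes its speed limit or range.

## Robot

A 6-joint arm with a two-finger parallel gripper is mounted at the origin on the work surface. World frame = base frame: x ahead of the robot, y to its left, z up, the work surface at z = 0. Lengths are in m, angles in rad, forces in N, time in s.
With the tool pointing down it reaches from about 0.25 to 0.725 m from the base axis. Payload 4 kg.
Tool frame: the origin (TCP) lies at the very end of the fingers, on their centre line; the grasp point (between the pads) lies 19 mm behind it; z points along the fingers, y is the direction in which the jaws open and shut (so a half turn about z gives the same grasp; the last joint's range is limited). The gripper opens to 85 mm and grips with 20 to 120 N. Pads are 22 mm wide; open, the fingers measure 114 mm over their backs; the gripper's body (76 mm by 85 mm) begins 54 mm behind the grasp point. The pads swing forward as they close: fully open they stand 13 mm farther back than shut.
Start: joints at [-1.302, 0.241, 0.005, 1.335, 0, 1.571], TCP at [0.133, -0.482, 0.231] pointing down, gripper open.
Joint ranges: [-2.72, 2.72], [-1.05, 1.87], [-1.09, 1.28], [-1.99, 2.15], [-1.42, 1.44], [-3.14, 3.14]. Speed limits (rad/s): [2.79, 2.79, 3.14, 3.14, 3.14, 3.14].

## Interface

Orientations are given as a unit quaternion [x, y, z, w].
In Python, from workcell import bot gives the robot as it stands.
- The arm moves only by the shell command python3 -m crank 'ROWS'. ROWS is JSON, a list that holds one entry, the list of rows, each a list of 5 numbers: the shift along the tool's x, y, z in mm, then the turn about the tool's z in degrees, then the closure in counts, from 0 (fully open) to 255 (shut). In form: [[[tx, ty, tz, turn, grip], ...]]. A call has 1 to 12 rows; each row shifts and turns the pose as measured when the row begins, along the tool's axes as they then stand; what a row does not reach is not made up. A row lasts 1/8 s, in which the tool goes at most 62.5 mm and 10.7 degrees, less where a joint would pass 70% of its speed; a pose out of reach is approached as far as the arm can. A call is refused whole if a number of a shift passes 62.5 or a number of a turn 10.7, either way. A call with a gripper value outside its range is refused whole. The fingers move at their own pace and stop on an object; the grip force is fixed at half the most. Time passes only in rows, so rows that do not move let the fingers close. It gives the time, the measured TCP pose, the force and the opening at its end, in the units of the state.
- bot.get_obs(): the state, without advancing time (a new reading comes with each control period).
- bot.camera(name): name is "scene" or "top"; returns a dict with "img" (400x640x3 uint8, blue, green, red), "depth" (400x640 float32, m along the optical axis (not along the pixel's ray), 0 where there is no reading), "fx", "fy", "cx", "cy" (pixels), "R" (3x3) and "t" (3): a world point X has camera coordinates R X + t. Camera axes: x right, y down, z forward; pixel columns grow to the right and rows downward; lengths in m; the calibration is good to about 2 mm. A picture is of the moment at which its call begins.
- bot.job_done(): hands the job in, once; it reports no verdict.
The state is a dict: "clock": time; "joint_pos": joint angles; "joint_vel": joint speeds; "tau": joint torques, N m; "eef_pos": TCP position; "tool_rot": TCP orientation; "ft_force": force on the tool from outside, world axes, zero at the start; "ft_torque": the same for the moment, N m; "grip_width": finger opening in m.
Only numpy, scipy, OpenCV 4.12 (cv2) and the standard library are available. Lean on these libraries where they do the work, as an engineer would, in place of code of your own. Each camera call takes 0.05 s, during which the arm holds its last target.

## Working session

There is one attempt and no reset: what is moved stays moved. The work goes in short steps, Python scripts to look and compute and a shell command to move; the robot and the scene stay as the last step left them, time stands still between calls to the robot, and variables do not carry over. Pictures are saved under pics/ and viewed, and the job is handed in when it is done.

```bash
ls; mkdir -p pics
cat > h.py <<'E'
from workcell import bot
import numpy as np, cv2, pickle
def take(n,tag):
    c=bot.camera(n); cv2.imwrite(f'pics/{tag}.png',c['img']); pickle.dump(c,open(f'{tag}.pkl','wb')); return c
def load(tag): return pickle.load(open(f'{tag}.pkl','rb'))
def px(c,u,v,d=None):
    d=c['depth'][int(v),int(u)] if d is None else d
    p=np.array([(u-c['cx'])/c['fx']*d,(v-c['cy'])/c['fy']*d,d]); return np.asarray(c['R']).T@(p-np.asarray(c['t']))
def atz(c,u,v,z):
    R=np.asarray(c['R']);o=-R.T@np.asarray(c['t']);r=R.T@np.array([(u-c['cx'])/c['fx'],(v-c['cy'])/c['fy'],1]); return o+r*(z-o[2])/r[2]
def proj(c,X):
    p=np.asarray(c['R'])@np.asarray(X)+np.asarray(c['t']); return c['fx']*p[0]/p[2]+c['cx'],c['fy']*p[1]/p[2]+c['cy']
E
python3 - <<'E'
from h import *
for n in('scene','top'):
    c=take(n,n+'0'); print(n,c['fx'],c['cx'],c['cy'],-np.asarray(c['R']).T@np.asarray(c['t']))
    print(np.round(c['R'],3))
print({k:np.round(v,4) for k,v in bot.get_obs().items()})
E
```

```text
pics
scene 377.19951765106566 323.7145901828857 202.8365058457841 [ 1.20417898 -0.12757282  0.67444252]
[[ 0.078  0.997  0.015]
 [ 0.66  -0.04  -0.75 ]
 [-0.747  0.069 -0.661]]
top 493.5426156388547 325.0331061705722 207.59725504533583 [ 0.34213337 -0.05396053  1.27490395]
[[-0.003 -1.     0.007]
 [-0.989  0.002 -0.15 ]
 [ 0.15  -0.007 -0.989]]
{'clock': np.float64(0.1), 'joint_pos': array([-1.302 ,  0.2413,  0.0038,  1.3352, -0.    ,  1.5708]), 'joint_vel': array([-0.0006, -0.0002,  0.0035,  0.0015, -0.0013, -0.0007]), 'tau': array([-8.00000e-04, -3.73137e+01,  2.53010e+01,  1.08000e-02,
       -1.00000e-04, -0.00000e+00]), 'eef_pos': array([ 0.1326, -0.4815,  0.2305]), 'tool_rot': array([ 9.91e-01,  1.34e-01, -1.00e-04, -9.00e-04]), 'ft_force': array([-0.7592, -1.0268, -0.3714]), 'ft_torque': array([0.0229, 0.0128, 0.0004]), 'grip_width': np.float64(0.0855)}
```

View pics/scene0.png

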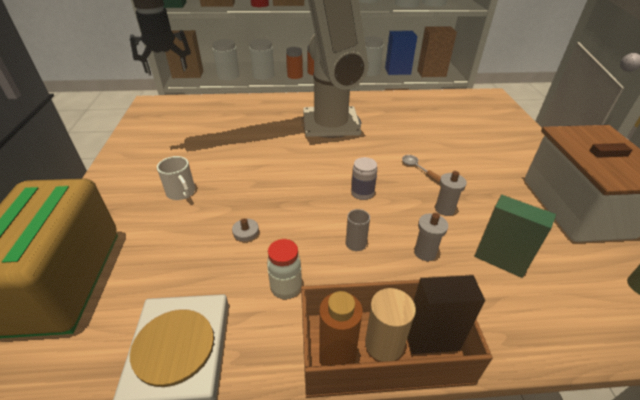

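View pics/top0.png

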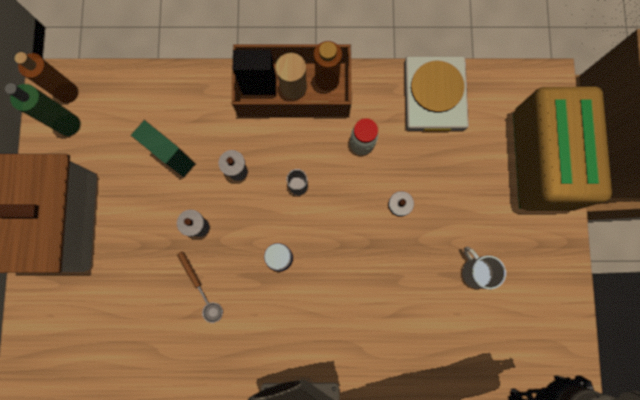

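The lid is at top (401,204) and scene (246,230). The open tin is at top (297,182) and scene (357,230), and the closed tins are at top (232,165) and (191,223). I'll enlarge the lid and the open tin.

Run:
```python
from h import *
t=load('top0');s=load('scene0')
def crop(c,u,v,w=25,k=10):
    a=c['img'][v-w:v+w,u-w:u+w]; return cv2.resize(a,None,fx=k*.8,fy=k*.8,interpolation=cv2.INTER_CUBIC)
a=np.hstack([crop(t,401,204,18),crop(t,297,182,18)]);b=np.hstack([crop(s,246,230,18),crop(s,357,230,18)])
im=cv2.resize(np.vstack([a,b]),(600,600)); cv2.imwrite('pics/crop0.png',im)
```

```text
(no output)
```

View pics/crop0.png

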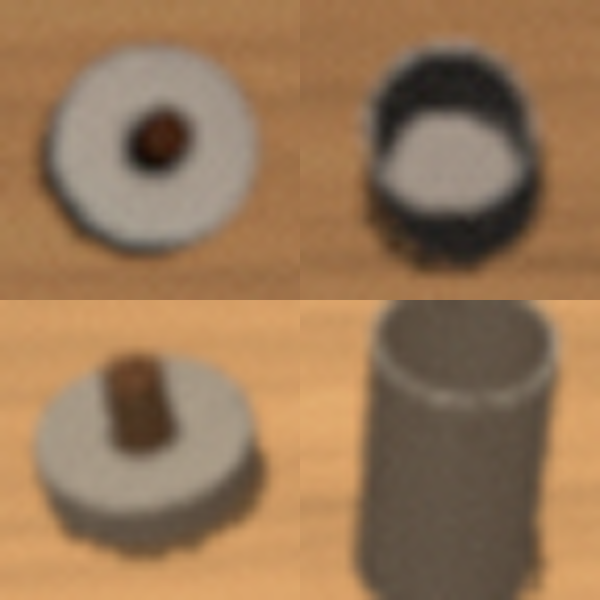

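```bash
cat >> h.py <<'E'
def tri(obs):
    from scipy.optimize import least_squares
    f=lambda X:np.concatenate([np.array(proj(c,X))-uv for c,uv in obs])
    r=least_squares(f,[.5,0,.05]); return r.x,r.fun
def c2(x,y,u,v,k=300/36,w=18): return np.array([u-w+(x+.5)/k-.5, v-w+(y+.5)/k-.5])
E
python3 - <<'E'
from h import *
t=load('top0');s=load('scene0')
print('plate',tri([(t,c2(154,141,401,204)),(s,c2(146,135,246,230))]))
print('knobtop',tri([(t,c2(167,130,401,204)),(s,c2(134,70,246,230))]))
for c,u,v in((t,405,196),(t,393,204),(t,410,204),(t,401,212),(t,403,203),(s,236,232),(s,256,232),(s,244,222)): print('d lid',u,v,np.round(px(c,u,v),4))
for c,u,v in((t,297,186),(s,357,245),): print('d tin',u,v,np.round(px(c,u,v),4))
a=cv2.resize(s['img'][195:231,339:375],(600,600),interpolation=cv2.INTER_CUBIC);cv2.imwrite('pics/tin_s.png',a)
E
```

```text
plate (array([ 0.54541912, -0.25794687,  0.02166617]), array([-0.31937805,  0.01856631, -0.29799348, -0.01951148]))
knobtop (array([ 0.54466067, -0.25807515,  0.04718258]), array([-0.21951261,  0.01350343, -0.20519402, -0.01368213]))
d lid 405 196 [ 0.5617 -0.2688  0.0255]
d lid 393 204 [ 0.5418 -0.2382  0.0203]
d lid 410 204 [ 0.5412 -0.2815  0.0231]
d lid 401 212 [ 0.5199 -0.2571  0.0275]
d lid 403 203 [ 0.5394 -0.2589  0.0506]
d lid 236 232 [ 0.5577 -0.2779  0.0208]
d lid 256 232 [ 0.5558 -0.231   0.0158]
d lid 244 222 [ 0.5486 -0.2568  0.0441]
d tin 297 186 [0.5904 0.0096 0.0149]
d tin 357 245 [0.6187 0.0061 0.0216]
```

View pics/tin_s.png

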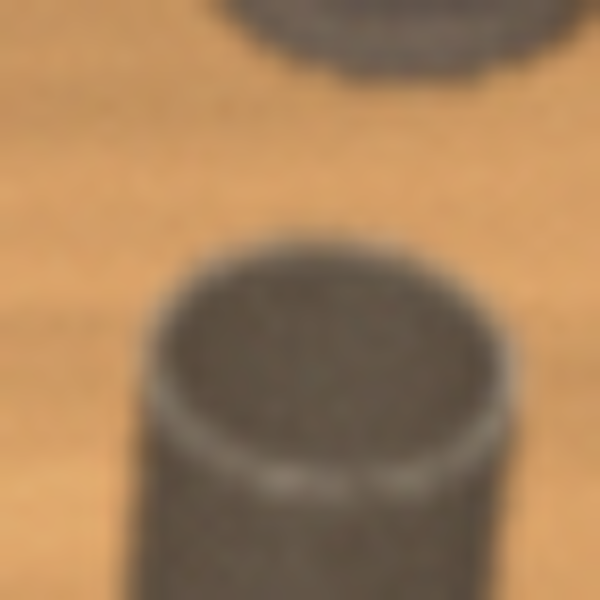

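Run:
```python
from h import *
t=load('top0');s=load('scene0')
uv=c2(330,365,357,213,600/36)
X,e=tri([(t,c2(152,126,297,182)),(s,uv)]);print('rim',X,e)
print(atz(t,*c2(152,126,297,182),.09),atz(s,*uv,.09))
print('lid', atz(t,*c2(154,141,401,204),.022),atz(s,*c2(146,135,246,230),.022))
# overlay with circles
def ring(c,img,X,d,z,u0,v0,k):
    pts=[]
    for a in np.linspace(0,2*np.pi,80):
        u,v=proj(c,[X[0]+d/2*np.cos(a),X[1]+d/2*np.sin(a),z]); pts.append([(u-u0+.5)*k-.5,(v-v0+.5)*k-.5])
    cv2.polylines(img,[np.round(pts).astype(int)],True,(0,255,0),1)
L=[.545,-.258];T=X
rows=[]
for c,(lu,lv),(tu,tv) in((t,(401,204),(297,182)),(s,(246,230),(357,225))):
    r=[]
    for (u,v,rs) in((lu,lv,[(L,.064,.022),(L,.018,.046),(L,.064,.007)]),(tu,tv,[(T,.052,.09),(T,.047,.09),(T,.052,0)])):
        w=20;k=7.5;u0,v0=u-w,v-w
        a=cv2.resize(c['img'][v0:v0+40,u0:u0+40],(300,300),interpolation=cv2.INTER_CUBIC)
        for q,d,z in rs: ring(c,a,q,d,z,u0,v0,k)
        r.append(a)
    rows.append(np.hstack(r))
cv2.imwrite('pics/ov0.png',np.vstack(rows))
```

```text
rim [0.59401992 0.00709058 0.08977879] [-0.25800444 -0.03902409 -0.2400207   0.00181928]
[0.59387447 0.00644694 0.09      ] [0.59427854 0.00758242 0.09      ]
lid [ 0.54541196 -0.25871692  0.022     ] [ 0.54586832 -0.25715723  0.022     ]
```

View pics/ov0.png

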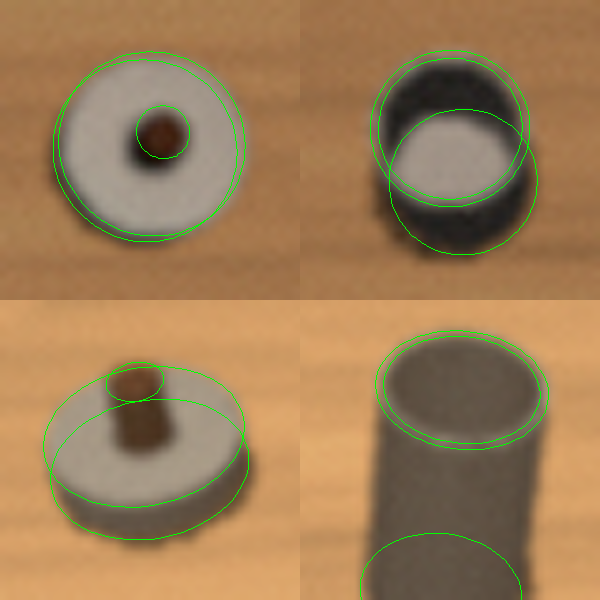

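Run:
```python
from h import *
t=load('top0')
for n,u,v,z in(('ca',231,159,.098),('cb',189,221,.098),('jar',366,130,.12),('can',278,256,.1),('cart1',143,125,.16),('cart2',188,166,.16),('mug',488,272,.09),('box',350,110,.06)): print(n,np.round(atz(t,u,v,z),3))
```

```text
ca [0.642 0.167 0.098]
cb [0.489 0.264 0.098]
jar [ 0.708 -0.162  0.12 ]
can [0.405 0.049 0.1  ]
cart1 [0.708 0.363 0.16 ]
cart2 [0.609 0.254 0.16 ]
mug [ 0.366 -0.451  0.09 ]
box [ 0.78  -0.128  0.06 ]
```

```bash
cat >> h.py <<'E'
from scipy.spatial.transform import Rotation as Ro
def togo(X):
    o=bot.get_obs(); R=Ro.from_quat(o['tool_rot']).as_matrix()
    d=R.T@(np.array(X)-o['eef_pos'])*1000
    print('clk',round(float(o['clock']),2),'pos',np.round(o['eef_pos'],4),'yaw x',np.round(R[:,0],4),'z',np.round(R[:,2],4),'w',round(float(o['grip_width']),4),'F',np.round(o['ft_force'],2)); print('tool mm',np.round(d,1))
E
python3 -c "
from h import *
togo([.5455,-.258,.15])"
```

```text
clk 0.1 pos [ 0.1326 -0.4815  0.2305] yaw x [ 0.9641  0.2656 -0.    ] z [-5.0e-04  1.8e-03 -1.0e+00] w 0.0855 F [-0.76 -1.03 -0.37]
tool mm [ 457.4 -105.7   80.7]
```

```bash
python3 -m crank '[[[50,-11.5,0,0,0],[50,-11.5,0,0,60],[50,-11.5,0,0,110],[50,-11.5,0,0,110],[50,-11.5,0,0,110],[50,-11.5,0,0,110],[50,-11.5,5,0,110],[50,-11.5,15,0,110],[30,-7,20,0,110],[10,-3,20,0,110]]]'
python3 -c "
from h import *
togo([.5455,-.258,.15])"
```

```text
clock: 1.35
eef_pos: [0.5413, -0.2604, 0.1652]
tool_rot: [0.991, 0.131, -0.001, -0.002]
ft_force: [-0.4, -0.3, 0.3]
grip_width: 0.0484
clk 1.35 pos [ 0.5413 -0.2604  0.1652] yaw x [ 0.9654  0.2607 -0.0015] z [-0.0028  0.0044 -1.    ] w 0.0484 F [-0.43 -0.26  0.25]
tool mm [ 4.7 -1.1 15.2]
```

```bash
python3 -m crank '[[[4.5,-1,30,0,110],[0,0,35,0,110],[0,0,25,0,110],[0,0,0,0,110]]]'
python3 - <<'E'
from h import *
togo([.5455,-.258,.026])
s=take('scene','s1');t=take('top','t1')
cv2.imwrite('pics/c1.png',np.hstack([cv2.resize(s['img'][195:255,216:276],(400,400),interpolation=2),cv2.resize(t['img'][174:234,371:431],(400,400),interpolation=2)]))
E
```

```text
clock: 1.85
eef_pos: [0.5439, -0.2547, 0.0679]
tool_rot: [0.991, 0.133, -0.005, -0.005]
ft_force: [0.2, 1.4, 0.6]
grip_width: 0.0489
clk 1.85 pos [ 0.5439 -0.2547  0.0679] yaw x [ 0.9645  0.2641 -0.0078] z [-0.0103  0.008  -0.9999] w 0.0489 F [0.17 1.43 0.57]
tool mm [ 1.   4.1 41.8]
```

View pics/c1.png

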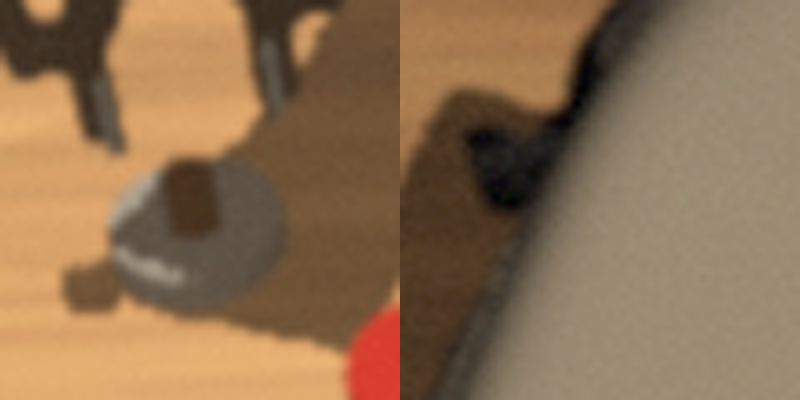

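```bash
python3 -m crank '[[[1,4,10,0,110],[0,0,10,0,110],[0,0,0,0,110]]]'
python3 -c "
from h import *
togo([.5455,-.258,.026])"
```

```text
clock: 2.33
eef_pos: [0.55, -0.2608, 0.0526]
tool_rot: [0.991, 0.133, 0.0, -0.002]
ft_force: [0.5, 0.6, 0.1]
grip_width: 0.0485
clk 2.33 pos [ 0.55   -0.2608  0.0526] yaw x [9.647e-01 2.634e-01 8.000e-04] z [-0.      0.0031 -1.    ] w 0.0485 F [0.54 0.65 0.07]
tool mm [-3.6 -3.8 26.6]
```

```bash
for i in 1 2; do python3 -m crank '[[[0,0,0,0,110]]]'; done
python3 -c "
from h import *
togo([.5455,-.258,.026]); togo([.5455,-.258,.026])"
```

```text
clock: 2.45
eef_pos: [0.5502, -0.261, 0.0529]
tool_rot: [0.991, 0.133, 0.0, -0.001]
ft_force: [0.6, -0.1, -0.7]
grip_width: 0.049
clock: 2.58
eef_pos: [0.5503, -0.261, 0.0531]
tool_rot: [0.991, 0.133, 0.001, -0.001]
ft_force: [-0.5, -0.5, 0.7]
grip_width: 0.0486
clk 2.58 pos [ 0.5503 -0.261   0.0531] yaw x [0.9647 0.2633 0.0015] z [ 8.0e-04  2.7e-03 -1.0e+00] w 0.0486 F [-0.51 -0.48  0.67]
tool mm [-3.9 -4.1 27.1]
clk 2.58 pos [ 0.5503 -0.261   0.0531] yaw x [0.9647 0.2633 0.0015] z [ 8.0e-04  2.7e-03 -1.0e+00] w 0.0486 F [-0.51 -0.48  0.67]
tool mm [-3.9 -4.1 27.1]
```

```bash
python3 -m crank '[[[-4,-4,0,0,110],[0,0,0,0,110]]]'
python3 -c "
from h import *
togo([.5455,-.258,.026])"
```

```text
clock: 2.82
eef_pos: [0.5452, -0.258, 0.0536]
tool_rot: [0.991, 0.133, 0.001, -0.001]
ft_force: [1.2, -0.1, 0.3]
grip_width: 0.0484
clk 2.83 pos [ 0.5452 -0.258   0.0536] yaw x [0.9647 0.2634 0.0018] z [ 0.0012  0.0025 -1.    ] w 0.0484 F [ 1.23 -0.1   0.32]
tool mm [ 0.3  0.2 27.6]
```

Small moves land accurately, so I'll descend in small steps.

```bash
python3 -m crank '[[[0,0,8,0,110],[0,0,0,0,110],[0,0,8,0,110],[0,0,0,0,110],[0,0,7,0,110],[0,0,0,0,110]]]'
python3 - <<'E'
from h import *
togo([.5455,-.258,.026])
s=take('scene','s2')
cv2.imwrite('pics/c2.png',cv2.resize(s['img'][195:255,216:276],(500,500),interpolation=2))
E
```

```text
clock: 3.58
eef_pos: [0.5449, -0.2577, 0.0285]
tool_rot: [0.991, 0.133, 0.0, -0.001]
ft_force: [0.5, -0.1, 0.7]
grip_width: 0.0487
clk 3.58 pos [ 0.5449 -0.2577  0.0285] yaw x [0.9647 0.2635 0.0013] z [ 6.0e-04  2.8e-03 -1.0e+00] w 0.0487 F [ 0.52 -0.1   0.67]
tool mm [0.5 0.4 2.5]
```

View pics/c2.png

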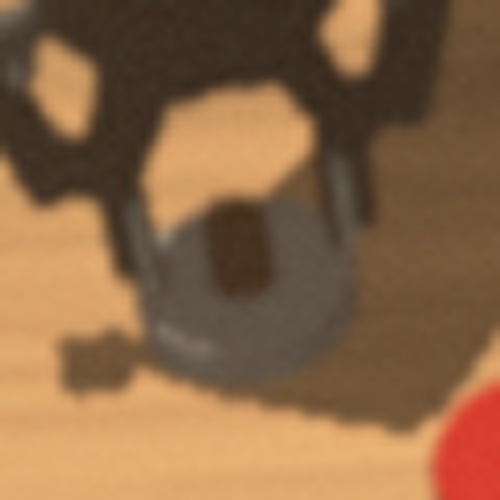

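The knob at crop x≈240 is midway between the pads (145 and 335). I'll lower 2.5 mm and close.

```bash
python3 -m crank '[[[0.5,0.5,2,0,110],[0,0,0,0,150],[0,0,0,0,190],[0,0,0,0,255],[0,0,0,0,255],[0,0,0,0,255],[0,0,0,0,255]]]'
python3 -c "
from h import *
togo([.5455,-.258,.026])"
```

```text
clock: 4.5
eef_pos: [0.5466, -0.2587, 0.0275]
tool_rot: [0.991, 0.133, 0.002, -0.001]
ft_force: [0.0, 0.2, 0.8]
grip_width: 0.0155
clk 4.5 pos [ 0.5466 -0.2587  0.0275] yaw x [0.9647 0.2633 0.0032] z [ 0.0029  0.0016 -1.    ] w 0.0155 F [0.05 0.23 0.78]
tool mm [-0.9 -1.   1.5]
```

```bash
python3 -m crank '[[[0,0,0,0,255],[0,0,-6,0,255],[0,0,0,0,255],[0,0,0,0,255]]]'
python3 - <<'E'
from h import *
togo([.5455,-.258,.026])
s=take('scene','s3')
cv2.imwrite('pics/c3.png',cv2.resize(s['img'][195:255,216:276],(500,500),interpolation=2))
E
```

```text
clock: 5.0
eef_pos: [0.5457, -0.2582, 0.0331]
tool_rot: [0.991, 0.133, 0.001, -0.001]
ft_force: [0.1, -0.2, -2.2]
grip_width: 0.0156
clk 5.0 pos [ 0.5457 -0.2582  0.0331] yaw x [0.9647 0.2634 0.0017] z [ 0.001   0.0027 -1.    ] w 0.0156 F [ 0.13 -0.17 -2.24]
tool mm [-0.2 -0.3  7.1]
```

View pics/c3.png

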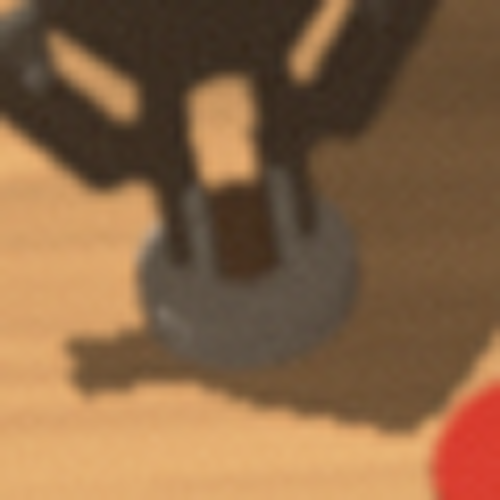

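Both lids are held: Fz is −2.2 N against about 1.9 N expected. Lifting.

```bash
python3 -m crank '[[[0,0,-15,0,255],[0,0,-25,0,255],[0,0,-30,0,255],[0,0,-30,0,255],[0,0,-20,0,255],[0,0,-10,0,255],[0,0,0,0,255],[0,0,0,0,255]]]'
python3 - <<'E'
from h import *
togo([.594,.007,.17])
s=take('scene','s4')
cv2.imwrite('pics/c4.png',cv2.resize(s['img'][90:290,180:420],(720,600),interpolation=2))
E
```

```text
clock: 6.05
eef_pos: [0.5454, -0.2585, 0.1713]
tool_rot: [0.991, 0.133, 0.001, -0.001]
ft_force: [0.3, 0.3, -2.9]
grip_width: 0.0154
clk 6.05 pos [ 0.5454 -0.2585  0.1713] yaw x [0.9647 0.2635 0.0028] z [ 0.0024  0.002  -1.    ] w 0.0154 F [ 0.27  0.33 -2.92]
tool mm [ 116.8 -243.3    2. ]
```

View pics/c4.png

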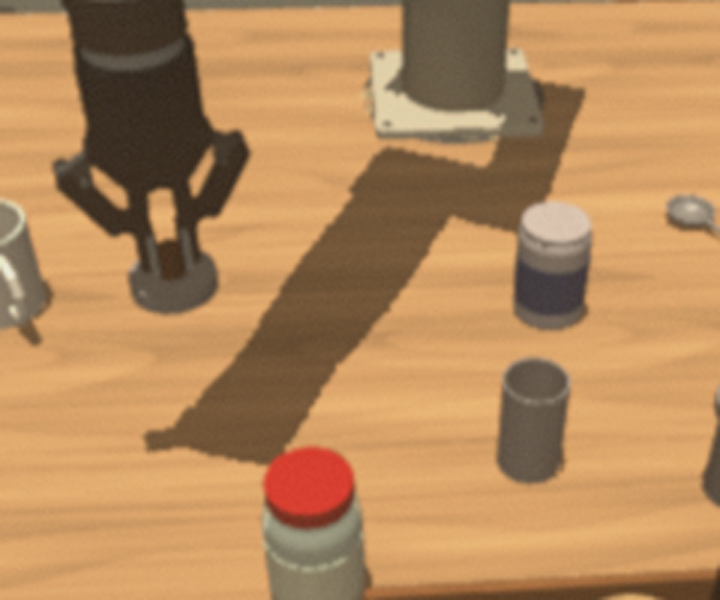

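```bash
python3 -m crank '[[[6,-13,0,0,255],[12,-25,0,0,255],[14,-29,0,0,255],[14,-29,0,0,255],[14,-29,0,0,255],[14,-29,0,0,255],[14,-29,0,0,255],[12,-25,0,0,255],[6,-13,0,0,255],[3,-6,0,0,255],[0,0,0,0,255],[0,0,0,0,255]]]'
python3 -c "
from h import *
togo([.594,.007,.17])"
```

```text
clock: 7.6
eef_pos: [0.5865, 0.0046, 0.1634]
tool_rot: [0.991, 0.134, -0.007, -0.005]
ft_force: [-0.1, -0.1, -2.0]
grip_width: 0.0154
clk 7.6 pos [0.5865 0.0046 0.1634] yaw x [ 0.964   0.2656 -0.0117] z [-0.0142  0.0075 -0.9999] w 0.0154 F [-0.06 -0.08 -1.95]
tool mm [ 7.8 -0.4 -6.7]
```

```bash
python3 -m crank '[[[8,0,0,0,255],[0,0,0,0,255],[0,0,0,0,255],[0,0,0,0,255]]]'
python3 -c "
from h import *
togo([.594,.007,.17]);togo([.594,.007,.17])"
```

```text
clock: 8.1
eef_pos: [0.5949, 0.0046, 0.1634]
tool_rot: [0.991, 0.132, -0.006, -0.004]
ft_force: [-0.5, 0.4, -1.9]
grip_width: 0.0159
clk 8.1 pos [0.5949 0.0046 0.1634] yaw x [ 0.9649  0.2623 -0.0115] z [-0.0139  0.0072 -0.9999] w 0.0159 F [-0.46  0.45 -1.9 ]
tool mm [-0.3 -2.6 -6.6]
clk 8.1 pos [0.5949 0.0046 0.1634] yaw x [ 0.9649  0.2623 -0.0115] z [-0.0139  0.0072 -0.9999] w 0.0159 F [-0.46  0.45 -1.9 ]
tool mm [-0.3 -2.6 -6.6]
```

```bash
python3 -m crank '[[[0,25,-5,0,255],[0,25,0,0,255],[0,0,0,0,255],[0,0,0,0,255]]]'
python3 -c "
from h import *
togo([.594,.007,.17]);"
```

```text
clock: 8.6
eef_pos: [0.6079, -0.0441, 0.168]
tool_rot: [0.991, 0.133, -0.007, -0.005]
ft_force: [0.6, 0.3, -2.5]
grip_width: 0.0156
clk 8.6 pos [ 0.6079 -0.0441  0.168 ] yaw x [ 0.9646  0.2633 -0.0119] z [-0.0145  0.0078 -0.9999] w 0.0156 F [ 0.58  0.31 -2.53]
tool mm [  0.  -53.   -1.4]
```

```bash
python3 -m crank '[[[-25,0,0,0,255],[-25,0,0,0,255],[0,0,0,0,255],[0,0,0,0,255]]]'
python3 -c "
from h import *
togo([.594,.007,.17]);"
```

```text
clock: 9.1
eef_pos: [0.5588, -0.0545, 0.1686]
tool_rot: [0.991, 0.135, -0.006, -0.005]
ft_force: [0.9, 0.1, -1.1]
grip_width: 0.0155
clk 9.1 pos [ 0.5588 -0.0545  0.1686] yaw x [ 0.9636  0.2672 -0.0108] z [-0.0136  0.0089 -0.9999] w 0.0155 F [ 0.87  0.06 -1.12]
tool mm [ 50.3 -49.8  -1.3]
```

```bash
python3 -m crank '[[[0,0,-45,0,255],[0,0,-45,0,255],[0,0,0,0,255],[0,0,0,0,255]]]'
python3 -c "
from h import *
togo([.594,.007,.17]);"
```

```text
clock: 9.6
eef_pos: [0.5622, -0.053, 0.2589]
tool_rot: [0.991, 0.136, -0.007, -0.006]
ft_force: [0.2, -0.3, -3.4]
grip_width: 0.0158
clk 9.6 pos [ 0.5622 -0.053   0.2589] yaw x [ 0.9627  0.2702 -0.0117] z [-0.0149  0.0097 -0.9998] w 0.0158 F [ 0.16 -0.31 -3.38]
tool mm [ 47.9 -48.   89. ]
```

```bash
python3 -m crank '[[[12,-12,20,0,255],[0,0,0,0,255],[12,-12,20,0,255],[0,0,0,0,255],[12,-12,20,0,255],[0,0,0,0,255],[12,-12,20,0,255],[0,0,0,0,255],[0,0,0,0,255]]]'
python3 -c "
from h import *
togo([.594,.007,.17]);"
```

```text
clock: 10.72
eef_pos: [0.5936, 0.0046, 0.176]
tool_rot: [0.991, 0.135, -0.009, -0.004]
ft_force: [-0.7, -1.0, -1.8]
grip_width: 0.0155
clk 10.72 pos [0.5936 0.0046 0.176 ] yaw x [ 0.9633  0.2678 -0.0167] z [-0.0191  0.0062 -0.9998] w 0.0155 F [-0.74 -0.99 -1.77]
tool mm [ 1.1 -2.1  6. ]
```

```bash
python3 -m crank '[[[0,0,0,0,255],[0,0,0,0,255],[0,0,0,0,255],[0,0,0,0,255],[0,0,0,0,255],[0,0,0,0,255],[0,0,0,0,255],[0,0,0,0,255]]]'
python3 -c "
from h import *
togo([.594,.007,.17]);"
```

```text
clock: 11.72
eef_pos: [0.5939, 0.0038, 0.1775]
tool_rot: [0.991, 0.135, -0.008, -0.004]
ft_force: [-0.3, 0.9, -2.3]
grip_width: 0.0155
clk 11.72 pos [0.5939 0.0038 0.1775] yaw x [ 0.9636  0.2669 -0.0148] z [-0.017   0.0058 -0.9998] w 0.0155 F [-0.27  0.85 -2.31]
tool mm [ 1.  -3.   7.5]
```

```bash
python3 -m crank '[[[0,-3,0,0,255],[0,0,0,0,255],[0,0,0,0,255],[0,0,0,0,255],[0,0,0,0,255],[0,0,0,0,255],[0,0,0,0,255],[0,0,0,0,255],[0,0,0,0,255],[0,0,0,0,255],[0,0,0,0,255],[0,0,0,0,255]]]' | head -1;python3 -m crank '[[[0,0,0,0,255],[0,0,0,0,255],[0,0,0,0,255],[0,0,0,0,255],[0,0,0,0,255],[0,0,0,0,255],[0,0,0,0,255],[0,0,0,0,255],[0,0,0,0,255],[0,0,0,0,255],[0,0,0,0,255],[0,0,0,0,255]]]'
python3 - <<'E'
from h import *
togo([.594,.007,.17]);
s=take('scene','s5')
t=take('top','t5')
cv2.imwrite('pics/c5.png',np.hstack([cv2.resize(s['img'][150:250,307:407],(400,400),interpolation=2),cv2.resize(t['img'][130:230,247:347],(400,400),interpolation=2)]))
E
```

```text
clock: 13.22
clock: 14.72
eef_pos: [0.593, 0.0069, 0.1775]
tool_rot: [0.991, 0.135, -0.008, -0.004]
ft_force: [0.3, -0.1, -2.2]
grip_width: 0.0158
clk 14.72 pos [0.593  0.0069 0.1775] yaw x [ 0.9636  0.267  -0.0149] z [-0.017   0.0059 -0.9998] w 0.0158 F [ 0.31 -0.1  -2.21]
tool mm [1.  0.3 7.5]
```

View pics/c5.png

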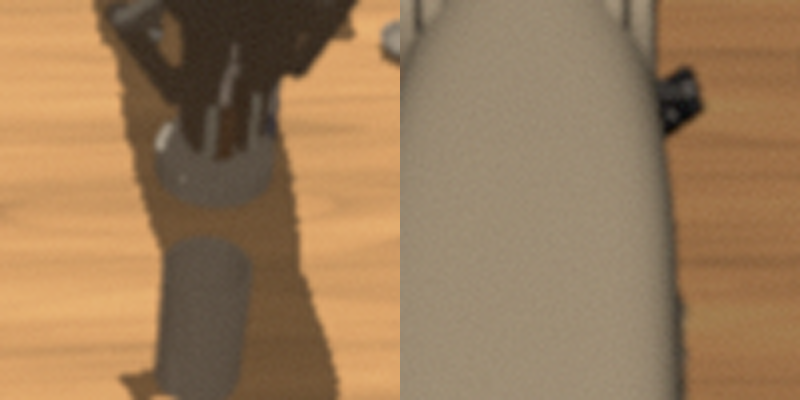

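```bash
cat > ov.py <<'E'
from h import *
def ov(c,u0,v0,w,k,rings,out):
    a=cv2.resize(c['img'][v0:v0+w,u0:u0+w],(w*k,w*k),interpolation=2)
    for C,ax,d in rings:
        ax=np.array(ax)/np.linalg.norm(ax); e1=np.cross(ax,[0,1,0]);e1/=np.linalg.norm(e1);e2=np.cross(ax,e1)
        P=[]
        for th in np.linspace(0,2*np.pi,90):
            u,v=proj(c,np.array(C)+d/2*(np.cos(th)*e1+np.sin(th)*e2)); P.append([(u-u0+.5)*k-.5,(v-v0+.5)*k-.5])
        cv2.polylines(a,[np.round(P).astype(int)],True,(0,255,0),1)
    cv2.imwrite(out,a)
E
python3 - <<'E'
from ov import *
s=load('s5');o=bot.get_obs();p=o['eef_pos'];z=Ro.from_quat(o['tool_rot']).as_matrix()[:,2]
top=p+z*.0055;bot_=p+z*.0205
ov(s,327,170,60,10,[(top,z,.064),(bot_,z,.064),([.594,.007,.09],[0,0,1],.052),([.594,.007,0.0],[0,0,1],.052)],'pics/ov5.png')
E
```

```text
(no output)
```

View pics/ov5.png

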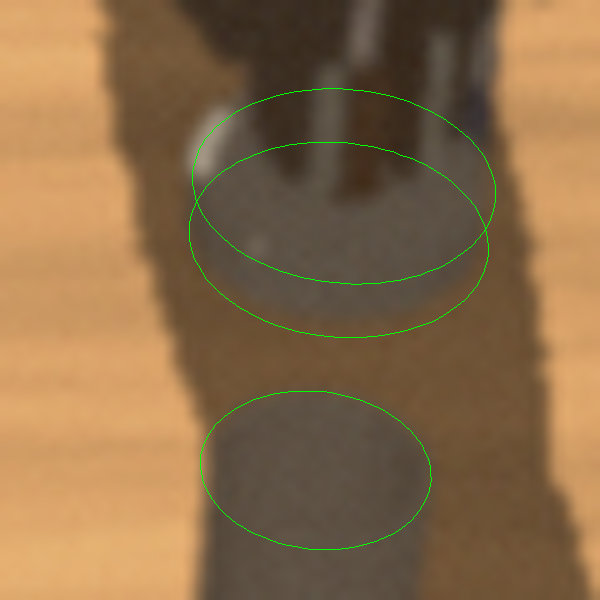

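Run:
```python
from h import *
s=load('s5');a=s['img'][165:235,322:392].astype(float)
a=np.clip((a-20)*2.2,0,255).astype(np.uint8)
b=cv2.resize(a,(700,700)[:2],interpolation=2)[:600]
cv2.imwrite('pics/e5.png',b)
for u,v in((350,198),(360,199),(352,194),(368,199),(345,195),(355,222),(360,230)): print(u,v,np.round(px(s,u,v),4))
```

```text
350 198 [ 0.6074 -0.0173  0.1574]
360 199 [0.6197 0.0016 0.1642]
352 194 [ 0.6114 -0.0145  0.1716]
368 199 [0.6144 0.0198 0.1587]
345 195 [ 0.4089  0.0047 -0.0029]
355 222 [0.5695 0.0064 0.0484]
360 230 [0.6176 0.0095 0.07  ]
```

View pics/e5.png

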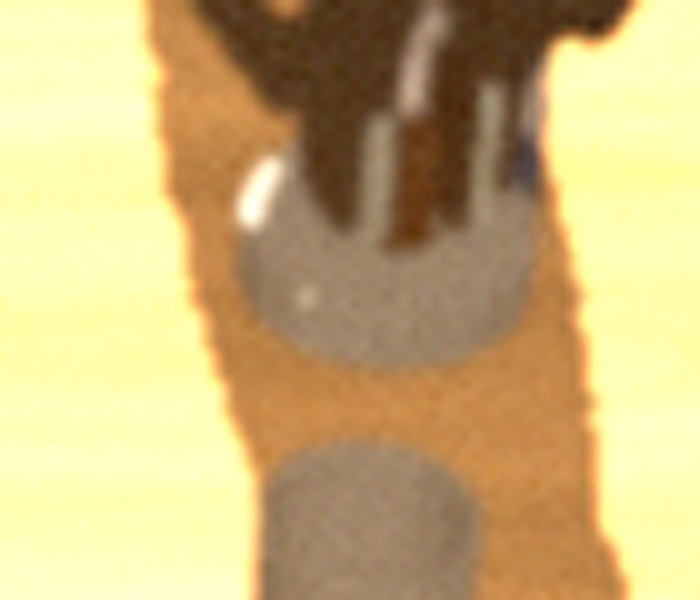

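Run:
```python
from ov import *
for tag,p,z,u0,v0 in(('s3',[.5457,-.2582,.0331],[.001,.0027,-1],221,200),('s4',[.5454,-.2585,.1713],[.0024,.002,-1],209,150)):
    s=load(tag);p=np.array(p);z=np.array(z)
    s['img']=np.clip(s['img'].astype(float)*1.6,0,255).astype(np.uint8)
    ov(s,u0,v0,50,8,[(p+z*.0055,z,.064),(p+z*.0205,z,.064)],f'pics/ov_{tag}.png')
cv2.imwrite('pics/ov34.png',np.hstack([cv2.imread('pics/ov_s3.png'),cv2.imread('pics/ov_s4.png')]))
```

```text
(no output)
```

View pics/ov34.png

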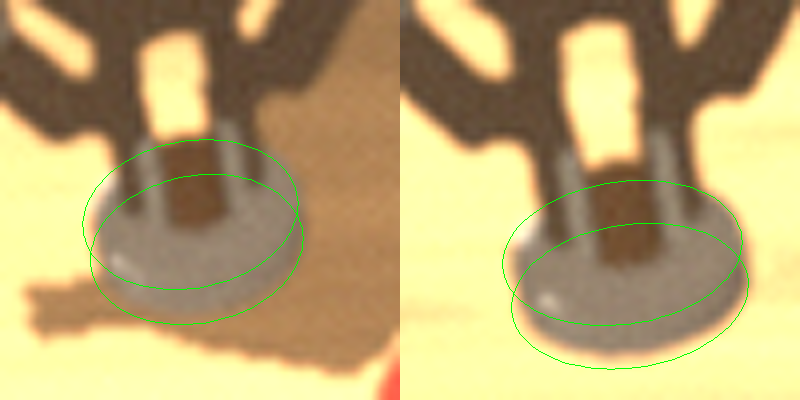

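Run:
```python
from h import *
from scipy.optimize import least_squares
for tag,p,z,(ua,ub,va,vb) in(('s4',[.5454,-.2585,.1713],[.0024,.002,-1],(222,254,174,198)),('s5',[.593,.0069,.1775],[-.017,.0059,-1],(344,377,180,204))):
    s=load(tag);p=np.array(p)
    P=np.array([px(s,u,v) for v in range(va,vb) for u in range(ua,ub) if s['depth'][v,u]>0])
    e=p-[0,0,.0205]
    # cap model: lateral r=.032 z in [e, e+.015], or top plane z=e+.015, r in(.011,.032)
    def dist(q,P):
        d=P-q; r=np.hypot(d[:,0],d[:,1]); zz=d[:,2]
        side=np.hypot(r-.032, zz-np.clip(zz,0,.015)); top=np.hypot(zz-.015, r-np.clip(r,.0105,.032)); return np.minimum(side,top)
    sel=P[dist(e,P)<.009]; print(tag,len(P),len(sel),'dist0',np.median(dist(e,sel)))
    r=least_squares(lambda q:dist(q,sel),e,loss='soft_l1',f_scale=.002); print((r.x-e)*1000,np.median(dist(r.x,sel)))
    R=np.array(s['R']);
```

```text
s4 765 410 dist0 0.0013888250925987722
[-5.13076906  0.27022148 -0.13272023] 0.0007228124247729423
s5 788 421 dist0 0.0011843722358012149
[-6.28009968 -0.47872668  0.05728901] 0.0005841395440370073
```

Run:
```python
from h import *
from scipy.optimize import least_squares
def dist(q,P):
        d=P-q; r=np.hypot(d[:,0],d[:,1]); zz=d[:,2]
        side=np.hypot(r-.032, zz-np.clip(zz,0,.015)); top=np.hypot(zz-.015, r-np.clip(r,.0105,.032)); return np.minimum(side,top)
def tind(q,P):
        d=P-q; r=np.hypot(d[:,0],d[:,1]); zz=d[:,2]
        return np.hypot(r-.026, zz-np.clip(zz,0,.09))
for tag,e,f,(ua,ub,va,vb) in(('scene0',[.5455,-.258,.007],dist,(230,262,215,245)),('s2',[.5455,-.258,.007],dist,(230,262,215,245)),('s3',[.5457,-.2582,.0126],dist,(230,262,213,245)),('top0',[.5455,-.258,.007],dist,(385,417,190,220)),('scene0',[.594,.007,0],tind,(344,372,225,250)),('s5',[.594,.007,0],tind,(344,372,225,250))):
    s=load(tag)
    P=np.array([px(s,u,v) for v in range(va,vb) for u in range(ua,ub) if s['depth'][v,u]>0]);e=np.array(e)
    sel=P[f(e,P)<.009]
    r=least_squares(lambda q:f(q,sel),e,loss='soft_l1',f_scale=.002); print(tag,len(sel),(r.x-e)*1000,np.median(f(r.x,sel)))
```

```text
scene0 549 [-3.11056922 -0.75996548 -0.99408001] 0.0013300597055910246
s2 537 [-3.32853066 -0.51356959 -1.22747236] 0.0014655210657107398
s3 338 [-5.24935726  0.23707445 -0.10792234] 0.0006970099677196008
top0 601 [-0.5709277  -0.20747343 -0.7544254 ] 0.002537772885092753
scene0 592 [-2.37847649  0.82497744 -3.12238354] 0.0006121680846116369
s5 592 [-2.38911879  0.8851657  -2.22483373] 0.0006698681344518443
```

Run:
```python
from h import *
from scipy.optimize import least_squares
def dist(q,P):
        d=P-q; r=np.hypot(d[:,0],d[:,1]); zz=d[:,2]
        side=np.hypot(r-.032, zz-np.clip(zz,0,.015)); top=np.hypot(zz-.015, r-np.clip(r,.0105,.032)); return np.minimum(side,top)
for tag,e in(('scene0',[.5455,-.258,.007]),('s2',[.5455,-.258,.007]),('s3',[.5457,-.2582,.0126]),('s4',[.5454,-.2585,.1508]),('s5',[.593,.0069,.157])):
    s=load(tag);e=np.array(e);u0,v0=map(int,proj(s,e+[0,0,.007]))
    P=np.array([px(s,u,v) for v in range(v0-3,v0+17) for u in range(u0-14,u0+15) if s['depth'][v,u]>0])
    sel=P[(dist(e,P)<.009)&(P[:,0]>e[0]+.008)&(P[:,2]>e[2]-.001)]
    r=least_squares(lambda q:dist(q,sel),e,loss='soft_l1',f_scale=.002); print(tag,len(sel),np.round((r.x-e)*1000,2),np.median(dist(r.x,sel)))
    # z-fixed x fit
    r=least_squares(lambda q:dist(np.r_[q,e[2]],sel),e[:2],loss='soft_l1',f_scale=.002); print('   zfix',np.round((r.x-e[:2])*1000,2))
    # image vertical edge profile: column mean grad at bottom edge
    g=cv2.cvtColor(s['img'],cv2.COLOR_BGR2LAB).astype(float); col=g[v0:v0+22,u0-3:u0+4].mean(1)
    gr=np.abs(np.diff(col[:,2])); print('   edge rows',v0,np.round(gr,0))
    print('   predicted bottom front v',proj(s,e+[.032,0,0])[1])
```

```text
scene0 214 [-3.76 -0.69 -0.24] 0.0006771792469474746
   zfix [-3.76 -0.68]
   edge rows 229 [2. 0. 0. 0. 0. 0. 0. 1. 1. 0. 2. 6. 7. 7. 3. 1. 1. 1. 0. 0. 0.]
   predicted bottom front v 241.61312816983343
s2 211 [-3.97 -0.57 -0.2 ] 0.0006971854974528457
   zfix [-3.98 -0.57]
   edge rows 229 [2. 2. 1. 0. 1. 0. 0. 0. 0. 0. 2. 5. 7. 7. 5. 2. 1. 0. 0. 0. 0.]
   predicted bottom front v 241.61312816983343
s3 205 [-5.08  0.38 -0.18] 0.0006140892572546891
   zfix [-5.08  0.38]
   edge rows 228 [1. 0. 0. 0. 0. 0. 0. 0. 0. 2. 5. 5. 2. 4. 5. 4. 2. 1. 0. 0. 0.]
   predicted bottom front v 240.071393596663
s4 252 [-4.95  0.36 -0.12] 0.0006633111007152241
   zfix [-4.95  0.36]
   edge rows 183 [ 2.  0.  0.  0.  0.  0.  0.  0.  0.  2. 11. 11.  4.  0.  1.  1.  1.  1.
  0.  0.  0.]
   predicted bottom front v 195.6358877863326
s5 248 [-6.21 -0.4  -0.14] 0.0005705009481709114
   zfix [-6.21 -0.4 ]
   edge rows 190 [1. 0. 0. 0. 0. 0. 0. 0. 0. 1. 3. 5. 3. 0. 1. 0. 0. 2. 5. 4. 1.]
   predicted bottom front v 203.17556603217503
```

Run:
```python
from h import *
from scipy.optimize import least_squares
from ov import ov
def dist(q,P):
        n=np.array([q[3],q[4],1]);n/=np.linalg.norm(n)
        d=P-q[:3]; zz=d@n; r=np.linalg.norm(d-zz[:,None]*n,axis=1)
        side=np.hypot(r-.032, zz-np.clip(zz,0,.015)); top=np.hypot(zz-.015, r-np.clip(r,.0105,.032)); return np.minimum(side,top)
for tag,e in(('scene0',[.5455,-.258,.007]),('s2',[.5455,-.258,.007]),('s3',[.5457,-.2582,.0126]),('s4',[.5454,-.2585,.1508]),('s5',[.593,.0069,.157])):
    s=load(tag);e=np.r_[e,0,0];u0,v0=map(int,proj(s,e[:3]+[0,0,.007]))
    P=np.array([px(s,u,v) for v in range(v0-3,v0+17) for u in range(u0-14,u0+15) if s['depth'][v,u]>0])
    sel=P[(dist(e,P)<.009)&(P[:,0]>e[0]-.004)&(P[:,2]>e[2]-.001)]
    r=least_squares(lambda q:dist(q,sel),e,loss='soft_l1',f_scale=.002,x_scale=[.001]*3+[.03]*2); q=r.x-e; print(tag,len(sel),np.round(q[:3]*1000,2),np.round(q[3:],3),np.median(dist(r.x,sel)))
```

```text
scene0 312 [-3.88 -0.77 -0.26] [-0.012  0.005] 0.000739854266662039
s2 305 [-4.03 -0.52 -0.41] [-0.021 -0.008] 0.0007904299726407479
s3 293 [-5.21  0.25 -0.24] [-0.006  0.003] 0.0006608824915198055
s4 346 [-5.02  0.28 -0.34] [-0.016  0.004] 0.0007581077864504708
s5 348 [-6.45 -0.42  0.47] [ 0.031 -0.002] 0.0006137573682784628
```

```bash
python3 -m crank '[[[2.5,0,12,0,255],[0,0,0,0,255],[0,0,12,0,255],[0,0,0,0,255],[0,0,12,0,255],[0,0,0,0,255],[0,0,10,0,255],[0,0,0,0,255],[0,0,0,0,255]]]'
python3 - <<'E'
from h import *
togo([.5955,.007,.1225]);
s=take('scene','s6')
b=s['img'][175:245,322:392].astype(float)
cv2.imwrite('pics/e6.png',cv2.resize(np.clip((b-20)*2,0,255).astype(np.uint8),(600,600),interpolation=2))
E
```

```text
clock: 15.95
eef_pos: [0.5943, 0.0079, 0.1273]
tool_rot: [0.991, 0.135, -0.009, -0.004]
ft_force: [-0.7, 0.2, -2.5]
grip_width: 0.0159
clk 15.95 pos [0.5943 0.0079 0.1273] yaw x [ 0.9636  0.2669 -0.0163] z [-0.0185  0.0059 -0.9998] w 0.0159 F [-0.74  0.23 -2.47]
tool mm [1.  1.3 4.8]
```

View pics/e6.png

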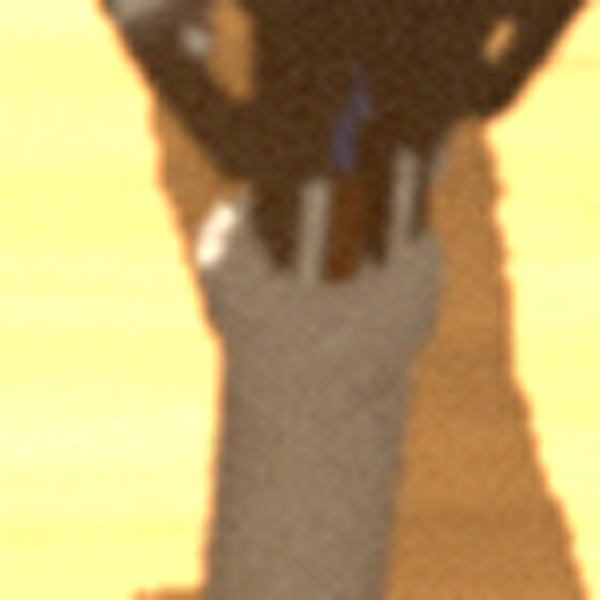

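Run:
```python
from h import *
s=load('s6')
for v in range(206,246,1):
    # axis pixel
    u=322+ (322-(v-210)*0.11*8.57*0.9)/8.571
    Q=np.array([px(s,int(round(u))+k,v) for k in(-2,-1,0,1,2)])
    print(v,round(u,1),np.round(np.median(Q,0)*1000,1))
```

```text
206 360.0 [599.6   7.8 126.3]
207 359.9 [599.    8.  122.9]
208 359.8 [601.1   8.  121.8]
209 359.7 [603.4   7.8 120.8]
210 359.6 [607.4   6.9 121.7]
211 359.5 [610.6   4.2 121.8]
212 359.4 [613.2   3.8 121.3]
213 359.3 [616.    3.4 121.1]
214 359.2 [619.6   2.4 121.2]
215 359.1 [618.5   3.4 117.7]
216 359.0 [618.9   3.4 114.7]
217 358.9 [619.8   3.5 112.7]
218 358.8 [620.4   3.6 110.1]
219 358.7 [569.9  13.   58.2]
220 358.6 [569.9  15.5  54.9]
221 358.5 [569.3  13.5  51.2]
222 358.4 [570.2  13.5  48.5]
223 358.3 [614.7   8.3  89.7]
224 358.2 [618.1   3.1  89.5]
225 358.1 [617.3   4.   85.9]
226 358.0 [617.4   4.   82.7]
227 357.9 [617.6   4.   80. ]
228 357.8 [617.    4.5  76.1]
229 357.7 [618.    4.5  74. ]
230 357.6 [617.7   4.9  70.2]
231 357.5 [617.7   2.7  67.2]
232 357.4 [616.3   3.4  62.5]
233 357.3 [616.4   3.1  59.3]
234 357.2 [618.2   4.   57.9]
235 357.1 [616.8   4.   53.3]
236 357.0 [616.8   4.   49.9]
237 356.9 [617.2   4.2  47.3]
238 356.8 [617.7   4.7  44.2]
239 356.7 [617.3   4.9  40.4]
240 356.6 [617.3   5.1  37.1]
241 356.5 [616.6   3.3  33.4]
242 356.4 [617.6   3.2  31.1]
243 356.3 [616.8   3.6  26.6]
244 356.2 [617.3   4.   23.5]
245 356.1 [616.8   4.1  19.7]
```

Depth profile down the axis: the skirt front is at x≈619.5 mm, so the lid axis is ≈587.5. The tin front is at 617.4, so the tin axis is ≈591.4. The lid sits about 4 mm short in x. Laterally (crop x 322 against 321) and in height it is right. I'll correct x.

```bash
python3 -m crank '[[[3.8,1,0,0,255],[0,0,0,0,255],[0,0,0,0,255]]]'
cat > prof.py <<'E'
from h import *
def prof(tag):
    s=load(tag)
    A=[];B=[]
    for v in range(200,246):
      for u in range(340,380):
        if s['depth'][v,u]>0:
            p=px(s,u,v)
            A.append(p)
    A=np.array(A)
    return A
def fitcyl(A,zlo,zhi,r,x0):
    from scipy.optimize import least_squares
    S=A[(A[:,2]>zlo)&(A[:,2]<zhi)&(A[:,0]>x0[0]+.4*r)]
    S=S[np.abs(np.hypot(S[:,0]-x0[0],S[:,1]-x0[1])-r)<.006]
    f=least_squares(lambda q:np.hypot(S[:,0]-q[0],S[:,1]-q[1])-r,x0,loss='soft_l1',f_scale=.001)
    return np.round(f.x*1000,2),len(S)
E
python3 - <<'E'
from prof import *
togo([.598,.008,.1225]);
s=take('scene','s7')
for tag,e in(('s6',.5875),('s7',.5915)):
    A=prof(tag); print(tag,'tin',fitcyl(A,.02,.086,.026,[.5915,.007]),'lid',fitcyl(A,.109,.119,.032,[e,.007]))
E
```

```text
clock: 16.38
eef_pos: [0.5989, 0.008, 0.1278]
tool_rot: [0.991, 0.135, -0.008, -0.004]
ft_force: [0.2, 0.6, -2.4]
grip_width: 0.0156
clk 16.38 pos [0.5989 0.008  0.1278] yaw x [ 0.9636  0.2669 -0.0153] z [-0.0175  0.0058 -0.9998] w 0.0156 F [ 0.17  0.61 -2.45]
tool mm [-0.8 -0.2  5.3]
s6 tin (array([591.59,   7.72]), 402) lid (array([587.76,   7.66]), 85)
s7 tin (array([591.53,   7.56]), 406) lid (array([592.46,   7.6 ]), 85)
```

```bash
python3 -m crank '[[[0,0,8,0,255],[0,0,0,0,255],[0,0,7,0,255],[0,0,0,0,255],[0,0,0,0,255]]]'
python3 - <<'E'
from prof import *
togo([.5985,.008,.1035]);
s=take('scene','s8')
A=prof('s8'); print('tin',fitcyl(A,.02,.08,.026,[.5915,.007]),'lid',fitcyl(A,.095,.104,.032,[.592,.007]))
E
```

```text
clock: 17.05
eef_pos: [0.5977, 0.0079, 0.1112]
tool_rot: [0.991, 0.135, -0.009, -0.004]
ft_force: [-1.3, -0.9, -2.2]
grip_width: 0.0156
clk 17.05 pos [0.5977 0.0079 0.1112] yaw x [ 0.9636  0.2668 -0.0172] z [-0.0194  0.0055 -0.9998] w 0.0156 F [-1.33 -0.9  -2.2 ]
tool mm [0.9 0.2 7.7]
tin (array([591.45,   7.62]), 366) lid (array([591.29,   7.51]), 72)
```

```bash
python3 -m crank '[[[0.3,0,4,0,255],[0,0,0,0,255]]]'; python3 -m crank '[[[0,0,2,0,255],[0,0,0,0,255]]]'; python3 -m crank '[[[0,0,1,0,255],[0,0,0,0,255]]]'
python3 -c "
from h import *
togo([.5985,.008,.1035])"
```

```text
clock: 17.35
eef_pos: [0.5979, 0.0079, 0.107]
tool_rot: [0.991, 0.135, -0.009, -0.004]
ft_force: [-0.2, -0.7, -2.5]
grip_width: 0.0155
clock: 17.6
eef_pos: [0.5979, 0.0079, 0.1049]
tool_rot: [0.991, 0.135, -0.009, -0.004]
ft_force: [0.5, -0.3, -2.7]
grip_width: 0.0158
clock: 17.85
eef_pos: [0.598, 0.0079, 0.104]
tool_rot: [0.991, 0.135, -0.009, -0.004]
ft_force: [-0.3, -0.1, -1.9]
grip_width: 0.0155
clk 17.85 pos [0.598  0.0079 0.104 ] yaw x [ 0.9636  0.2668 -0.0169] z [-0.0191  0.0053 -0.9998] w 0.0155 F [-0.33 -0.09 -1.94]
tool mm [0.5 0.1 0.5]
```

```bash
python3 -m crank '[[[0,0,1,0,255],[0,0,0,0,255]]]'; python3 -m crank '[[[0,0,1,0,255],[0,0,0,0,255]]]'; python3 -m crank '[[[0,0,0,0,255]]]'
```

```text
clock: 18.1
eef_pos: [0.5986, 0.0079, 0.1038]
tool_rot: [0.991, 0.135, -0.008, -0.004]
ft_force: [-1.3, 0.0, -1.4]
grip_width: 0.0156
clock: 18.35
eef_pos: [0.599, 0.008, 0.1037]
tool_rot: [0.991, 0.135, -0.007, -0.004]
ft_force: [-1.6, -0.1, -1.6]
grip_width: 0.0157
clock: 18.48
eef_pos: [0.599, 0.0079, 0.1037]
tool_rot: [0.991, 0.135, -0.008, -0.004]
ft_force: [-0.3, -0.2, 0.2]
grip_width: 0.0156
```

Contact at TCP z 0.1037, against 0.1035 expected when home. I'll press once more gently to confirm.

```bash
python3 -m crank '[[[0,0,2.5,0,255],[0,0,0,0,255]]]';python3 -m crank '[[[0,0,2.5,0,255],[0,0,0,0,255]]]'
python3 - <<'E'
from prof import *
togo([.5985,.008,.1035]);
s=take('scene','s9')
A=prof('s9'); print('tin',fitcyl(A,.02,.08,.026,[.5915,.007]),'lid',fitcyl(A,.086,.097,.032,[.592,.007]))
print('cap top z',np.median(A[(A[:,0]>.604)&(A[:,0]<.617)&(A[:,2]>.09)&(A[:,2]<.108)][:,2]))
E
```

```text
clock: 18.73
eef_pos: [0.5998, 0.008, 0.104]
tool_rot: [0.991, 0.135, -0.006, -0.004]
ft_force: [-1.8, -1.2, -2.8]
grip_width: 0.0159
clock: 18.98
eef_pos: [0.6002, 0.0081, 0.104]
tool_rot: [0.991, 0.135, -0.005, -0.003]
ft_force: [-0.9, -0.8, -0.9]
grip_width: 0.0156
clk 18.98 pos [0.6002 0.0081 0.104 ] yaw x [ 0.9637  0.2668 -0.0083] z [-0.0102  0.0056 -0.9999] w 0.0156 F [-0.86 -0.78 -0.93]
tool mm [-1.7 -0.4  0.5]
tin (array([592.89,   7.76]), 330) lid (array([593.35,   7.69]), 99)
cap top z 0.097936633117132
```

Cap top is at z 0.098, the home value, and lid and tin axes agree within 0.5 mm. The tin drifted about 1.4 mm while I pressed, so I'll stop pressing and release.

```bash
python3 -m crank '[[[0,0,0,0,150],[0,0,0,0,100],[0,0,0,0,50],[0,0,0,0,0],[0,0,0,0,0],[0,0,0,0,0]]]'
python3 - <<'E'
from prof import *
togo([.5985,.008,.1035]);
s=take('scene','s10')
A=prof('s10'); print('tin',fitcyl(A,.02,.08,.026,[.5915,.007]),'lid',fitcyl(A,.086,.097,.032,[.592,.007]))
print('cap top z',np.median(A[(A[:,0]>.604)&(A[:,0]<.617)&(A[:,2]>.09)&(A[:,2]<.108)][:,2]))
b=s['img'][165:235,322:392].astype(float)
cv2.imwrite('pics/e10.png',cv2.resize(np.clip((b-20)*2,0,255).astype(np.uint8),(600,600),interpolation=2))
E
```

```text
clock: 19.77
eef_pos: [0.601, 0.0083, 0.1023]
tool_rot: [0.991, 0.135, -0.005, -0.004]
ft_force: [-0.6, -0.5, -0.2]
grip_width: 0.0854
clk 19.77 pos [0.601  0.0083 0.1023] yaw x [ 0.9637  0.2669 -0.008 ] z [-0.01    0.006  -0.9999] w 0.0854 F [-0.64 -0.54 -0.23]
tool mm [-2.5 -0.4 -1.1]
tin (array([591.51,   7.72]), 341) lid (array([590.41,   6.43]), 93)
cap top z 0.09758883433918097
```

View pics/e10.png

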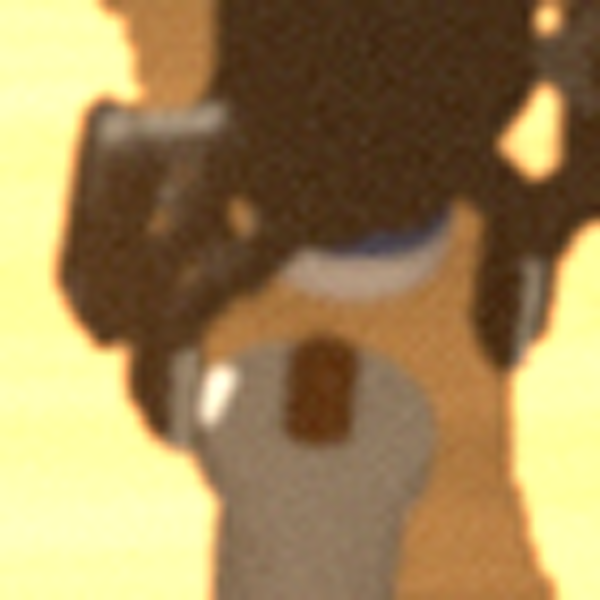

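Run:
```python
from h import *
s=load('s10')
for v in range(207,217,2): print('L',v,[tuple(np.round(px(s,u,v)*1000).astype(int)) for u in range(338,350,2)])
for v in range(196,208,2): print('R',v,[tuple(np.round(px(s,u,v)*1000).astype(int)) for u in range(376,388,2)])
for v in range(206,216,2): print('K',v,[tuple(np.round(px(s,u,v)*1000).astype(int)) for u in range(356,364,2)])
```

```text
L 207 [(np.int64(620), np.int64(-44), np.int64(145)), (np.int64(623), np.int64(-40), np.int64(147)), (np.int64(625), np.int64(-36), np.int64(149)), (np.int64(624), np.int64(-31), np.int64(148)), (np.int64(462), np.int64(1), np.int64(0)), (np.int64(568), np.int64(-13), np.int64(97))]
L 209 [(np.int64(621), np.int64(-43), np.int64(140)), (np.int64(623), np.int64(-40), np.int64(141)), (np.int64(624), np.int64(-35), np.int64(142)), (np.int64(623), np.int64(-31), np.int64(141)), (np.int64(577), np.int64(-19), np.int64(99)), (np.int64(575), np.int64(-14), np.int64(96))]
L 211 [(np.int64(622), np.int64(-43), np.int64(135)), (np.int64(621), np.int64(-39), np.int64(134)), (np.int64(625), np.int64(-35), np.int64(137)), (np.int64(624), np.int64(-31), np.int64(137)), (np.int64(1204), np.int64(-128), np.int64(674)), (np.int64(582), np.int64(-15), np.int64(97))]
L 213 [(np.int64(620), np.int64(-43), np.int64(128)), (np.int64(620), np.int64(-39), np.int64(127)), (np.int64(624), np.int64(-35), np.int64(131)), (np.int64(623), np.int64(-30), np.int64(130)), (np.int64(590), np.int64(-20), np.int64(98))
[... 2257 characters left out ...]
 (np.int64(599), np.int64(4), np.int64(120)), (np.int64(601), np.int64(8), np.int64(122)), (np.int64(598), np.int64(13), np.int64(119))]
K 210 [(np.int64(596), np.int64(0), np.int64(112)), (np.int64(600), np.int64(4), np.int64(115)), (np.int64(601), np.int64(8), np.int64(116)), (np.int64(599), np.int64(13), np.int64(114))]
K 212 [(np.int64(600), np.int64(0), np.int64(109)), (np.int64(599), np.int64(5), np.int64(108)), (np.int64(602), np.int64(9), np.int64(110)), (np.int64(599), np.int64(14), np.int64(107))]
K 214 [(np.int64(597), np.int64(1), np.int64(100)), (np.int64(599), np.int64(5), np.int64(102)), (np.int64(603), np.int64(9), np.int64(105)), (np.int64(597), np.int64(15), np.int64(100))]
```

Released: the tin is back at its old place (591.5), the lid is home, and the knob is free at crop (322,340–440). The pads' depth readings put the jaw centre about 9 mm ahead of the knob along tool x, though it is centred in y. I'll correct that before the rim grip.

```bash
python3 -m crank '[[[-4.5,0,0,0,0],[0,0,0,0,0],[-4.5,-0.5,0,0,0],[0,0,0,0,0],[0,0,0,0,0]]]'
python3 - <<'E'
from h import *
togo([.592,.0062,.07]);
s=take('scene','s11')
def pr(tag):
    v0=s['img']
    pass
L=[];Rr=[];K=[]
for v in range(190,220):
    for u in range(330,395):
        if s['depth'][v,u]<=0: continue
        p=px(s,u,v)*1000
        if 118<p[2]<150 and 560<p[0]<640:
            if -35<p[1]<-26: L.append(p)
            if 40<p[1]<56: Rr.append(p)
        if 101<p[2]<117 and -3<p[1]<17 and 580<p[0]<605: K.append(p)
L=np.array(L);Rr=np.array(Rr);K=np.array(K)
print('L',len(L),np.percentile(L,[5,50,95],axis=0).round(1).tolist());print('R',len(Rr),np.percentile(Rr,[5,50,95],axis=0).round(1).tolist());
from scipy.optimize import least_squares
f=least_squares(lambda q:np.hypot(K[:,0]-q[0],K[:,1]-q[1])-9,[592,7],loss='soft_l1');print('K',len(K),f.x)
b=s['img'][165:235,322:392].astype(float)
cv2.imwrite('pics/e11.png',cv2.resize(np.clip((b-20)*2,0,255).astype(np.uint8),(600,600),interpolation=2))
E
```

```text
clock: 20.45
eef_pos: [0.5915, 0.0062, 0.1026]
tool_rot: [0.991, 0.135, -0.004, -0.004]
ft_force: [0.1, -0.2, -0.3]
grip_width: 0.085
clk 20.45 pos [0.5915 0.0062 0.1026] yaw x [ 0.9637  0.2668 -0.0078] z [-0.0098  0.0061 -0.9999] w 0.085 F [ 0.06 -0.23 -0.35]
tool mm [ 0.8  0.4 32.6]
L 21 [[612.6, -34.4, 122.1], [614.3, -32.5, 137.1], [615.9, -31.3, 147.9]]
R 74 [[572.0, 46.0, 120.8], [583.9, 49.7, 134.3], [591.7, 54.7, 147.4]]
K 42 [591.66687372   7.74648193]
```

View pics/e11.png

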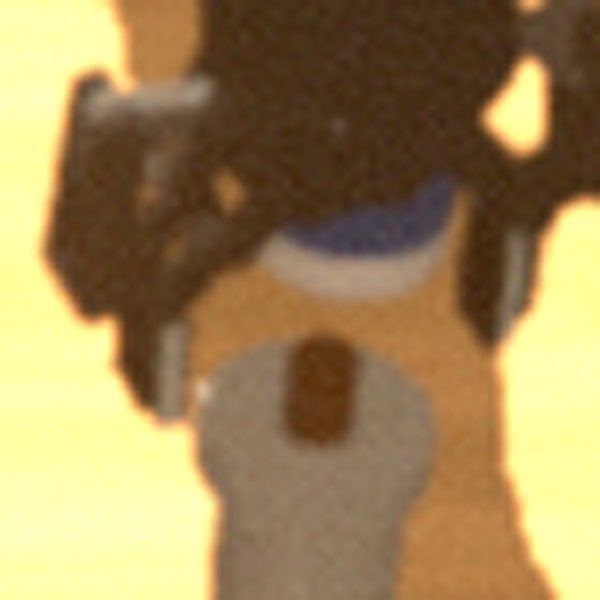

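The jaw centre is now at ≈(592.6, 8.1) against the knob at (591.7, 7.7). Descending around the cap.

```bash
python3 -m crank '[[[0,0,8,0,0],[0,0,0,0,0],[0,0,8,0,0],[0,0,0,0,0],[0,0,8,0,0],[0,0,0,0,0],[0,0,8,0,0],[0,0,0,0,0],[0,0,0,0,0]]]'
python3 - <<'E'
from prof import *
togo([.592,.0065,.07]);
s=take('scene','s12')
A=prof('s12'); print('tin',fitcyl(A,.02,.08,.026,[.5915,.007]),'cap',fitcyl(A,.086,.097,.032,[.592,.007]),'knob',fitcyl(A,.101,.117,.009,[.592,.0075]))
b=s['img'][165:235,322:392].astype(float)
cv2.imwrite('pics/e12.png',cv2.resize(np.clip((b-20)*2,0,255).astype(np.uint8),(600,600),interpolation=2))
E
```

```text
clock: 21.62
eef_pos: [0.5909, 0.0065, 0.0676]
tool_rot: [0.991, 0.135, -0.005, -0.004]
ft_force: [0.7, -0.1, -0.1]
grip_width: 0.0851
clk 21.62 pos [0.5909 0.0065 0.0676] yaw x [ 0.9637  0.267  -0.0089] z [-0.0109  0.0061 -0.9999] w 0.0851 F [ 0.75 -0.1  -0.12]
tool mm [ 1.1  0.2 -2.4]
tin (array([591.48,   7.68]), 339) cap (array([590.54,   6.96]), 96) knob (array([591.88,   7.54]), 37)
```

View pics/e12.png

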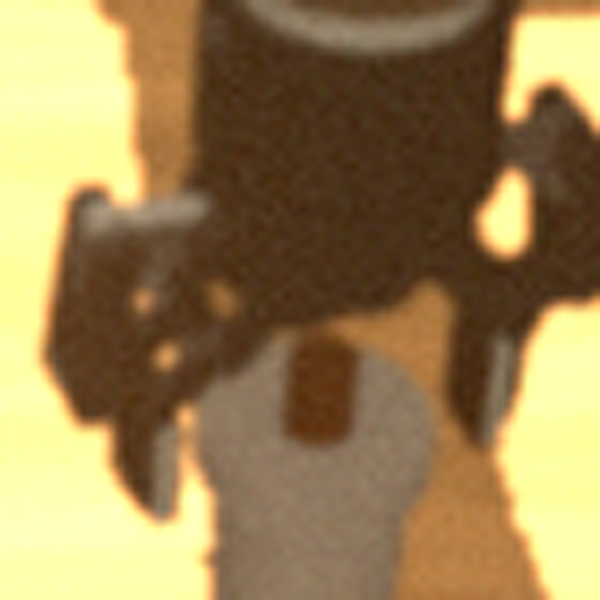

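```bash
python3 -m crank '[[[0,0.4,0,0,0],[0,0,0,0,20],[0,0,0,0,40],[0,0,0,0,48]]]';python3 -m crank '[[[0,0,0,0,55],[0,0,0,0,60],[0,0,0,0,60]]]'
python3 - <<'E'
from prof import *
togo([.592,.0065,.07]);
s=take('scene','s13')
A=prof('s13'); print('tin',fitcyl(A,.02,.08,.026,[.5915,.007]),'cap',fitcyl(A,.086,.097,.032,[.592,.007]),'knob',fitcyl(A,.101,.117,.009,[.592,.0075]))
b=s['img'][165:235,322:392].astype(float)
cv2.imwrite('pics/e13.png',cv2.resize(np.clip((b-20)*2,0,255).astype(np.uint8),(600,600),interpolation=2))
E
```

```text
clock: 22.18
eef_pos: [0.5913, 0.006, 0.0681]
tool_rot: [0.991, 0.135, -0.005, -0.004]
ft_force: [-0.8, -0.1, 0.0]
grip_width: 0.0694
clock: 22.55
eef_pos: [0.5913, 0.006, 0.0682]
tool_rot: [0.991, 0.135, -0.005, -0.004]
ft_force: [-0.1, -0.6, -0.6]
grip_width: 0.0654
clk 22.55 pos [0.5913 0.006  0.0682] yaw x [ 0.9637  0.2669 -0.008 ] z [-0.0099  0.0059 -0.9999] w 0.0654 F [-0.14 -0.6  -0.58]
tool mm [ 0.8 -0.3 -1.8]
tin (array([591.57,   7.54]), 346) cap (array([590.79,   6.72]), 95) knob (array([592.1,   7.7]), 36)
```

View pics/e13.png

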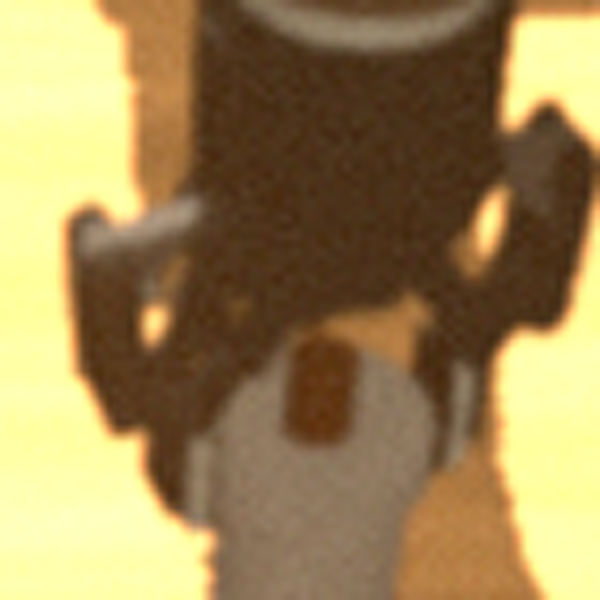

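```bash
python3 -m crank '[[[0,0,0,0,66],[0,0,0,0,80],[0,0,0,0,110],[0,0,0,0,160],[0,0,0,0,255],[0,0,0,0,255]]]'
python3 - <<'E'
from prof import *
togo([.592,.0065,.07]);
s=take('scene','s14')
A=prof('s14'); print('tin',fitcyl(A,.02,.08,.026,[.5915,.007]),'cap',fitcyl(A,.086,.097,.032,[.592,.007]),'knob',fitcyl(A,.101,.117,.009,[.592,.0075]))
E
```

```text
clock: 23.35
eef_pos: [0.5919, 0.006, 0.069]
tool_rot: [0.991, 0.135, -0.004, -0.004]
ft_force: [0.8, 0.7, 1.3]
grip_width: 0.0633
clk 23.35 pos [0.5919 0.006  0.069 ] yaw x [ 0.9637  0.2669 -0.0066] z [-0.0085  0.0061 -0.9999] w 0.0633 F [0.83 0.66 1.32]
tool mm [ 0.3 -0.4 -1. ]
tin (array([591.49,   7.7 ]), 345) cap (array([591.09,   6.29]), 100) knob (array([591.95,   7.32]), 42)
```

Gripped at 63.3 mm with knob and tin unmoved. Lifting straight up slowly.

```bash
python3 -m crank '[[[0,-0.3,-3,0,255],[0,0,0,0,255],[0,-0.3,-5,0,255],[0,0,0,0,255]]]'
python3 - <<'E'
from prof import *
togo([.592,.0065,.169]);
s=take('scene','s15')
A=prof('s15'); print('tin',fitcyl(A,.02,.08,.026,[.5915,.007]),'cap',fitcyl(A,.094,.104,.032,[.592,.007]),'knob',fitcyl(A,.109,.117,.009,[.592,.0075]))
b=s['img'][165:235,322:392].astype(float)
cv2.imwrite('pics/e15.png',cv2.resize(np.clip((b-20)*2,0,255).astype(np.uint8),(600,600),interpolation=2))
E
```

```text
clock: 23.9
eef_pos: [0.5909, 0.0066, 0.0762]
tool_rot: [0.991, 0.135, -0.005, -0.004]
ft_force: [0.8, -0.4, -0.9]
grip_width: 0.0632
clk 23.9 pos [0.5909 0.0066 0.0762] yaw x [ 0.9637  0.2669 -0.0089] z [-0.0109  0.006  -0.9999] w 0.0632 F [ 0.81 -0.43 -0.95]
tool mm [  0.2  -0.4 -92.8]
tin (array([591.51,   7.71]), 360) cap (array([590.37,   7.02]), 87) knob (array([591.25,   7.74]), 16)
```

View pics/e15.png

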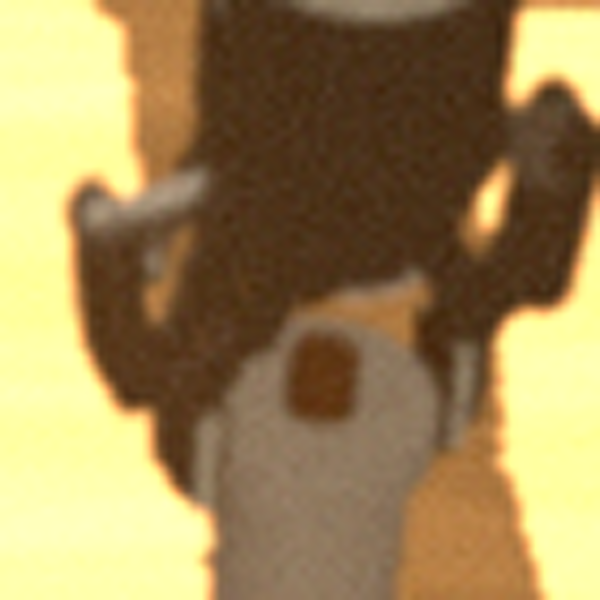

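```bash
python3 -m crank '[[[0.4,0,-7,0,255],[0,0,0,0,255],[0,0,-7,0,255],[0,0,0,0,255]]]'
python3 - <<'E'
from prof import *
togo([.592,.0065,.169]);
s=take('scene','s16')
A=prof('s16'); print('tin',fitcyl(A,.02,.08,.026,[.5915,.007]),'cap',fitcyl(A,.109,.118,.032,[.592,.007]))
E
```

```text
clock: 24.45
eef_pos: [0.5913, 0.0066, 0.0911]
tool_rot: [0.991, 0.135, -0.005, -0.004]
ft_force: [-0.4, -0.9, -0.1]
grip_width: 0.0631
clk 24.45 pos [0.5913 0.0066 0.0911] yaw x [ 0.9637  0.2669 -0.0092] z [-0.0112  0.006  -0.9999] w 0.0631 F [-0.38 -0.88 -0.13]
tool mm [ -0.1  -0.4 -77.9]
tin (array([591.49,   7.73]), 364) cap (array([590.97,   7.09]), 81)
```

```bash
python3 -m crank '[[[0.3,0,-7,0,255],[0,0,0,0,255],[0,0,-7,0,255],[0,0,0,0,255],[0,-0.2,-7,0,255],[0,0,0,0,255]]]'
python3 - <<'E'
from prof import *
togo([.592,.0065,.169]);
s=take('scene','s17')
A=prof('s17'); print('tin',fitcyl(A,.02,.08,.026,[.5915,.007]),'cap',fitcyl(A,.130,.139,.032,[.592,.007]),'knob',fitcyl(A,.101,.117,.009,[.592,.0075]))
b=s['img'][165:235,322:392].astype(float)
cv2.imwrite('pics/e17.png',cv2.resize(np.clip((b-20)*2,0,255).astype(np.uint8),(600,600),interpolation=2))
E
```

```text
clock: 25.25
eef_pos: [0.5913, 0.0068, 0.113]
tool_rot: [0.991, 0.135, -0.006, -0.004]
ft_force: [0.3, 0.2, -0.5]
grip_width: 0.0631
clk 25.25 pos [0.5913 0.0068 0.113 ] yaw x [ 0.9637  0.2669 -0.0103] z [-0.0124  0.0061 -0.9999] w 0.0631 F [ 0.33  0.18 -0.46]
tool mm [ -0.  -0. -56.]
tin (array([591.49,   7.65]), 367) cap (array([590.97,   7.2 ]), 82) knob (array([591.64,   7.21]), 13)
```

View pics/e17.png

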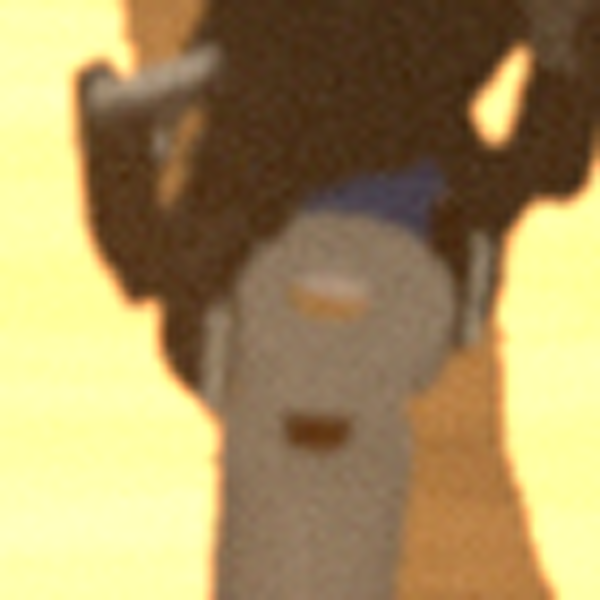

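The outer lid is clear of the knob (empty hole at crop (330,300)) and the inner lid's knob still stands in the tin (318,430). I'll continue to +100 mm.

```bash
python3 -m crank '[[[0,0,-12,0,255],[0,0,0,0,255],[0,0,-12,0,255],[0,0,0,0,255],[0,0,-12,0,255],[0,0,0,0,255],[0,0,-11,0,255],[0,0,0,0,255],[0,0,-7,0,255],[0,0,0,0,255],[0,0,0,0,255]]]'
python3 -c "
from h import *
togo([.592,.0065,.169])"
```

```text
clock: 26.68
eef_pos: [0.5916, 0.0064, 0.1703]
tool_rot: [0.991, 0.135, -0.006, -0.004]
ft_force: [0.3, -0.6, -0.7]
grip_width: 0.0629
clk 26.68 pos [0.5916 0.0064 0.1703] yaw x [ 0.9637  0.2669 -0.0115] z [-0.0136  0.006  -0.9999] w 0.0629 F [ 0.28 -0.62 -0.73]
tool mm [0.5 0.  1.3]
```

Run:
```python
from prof import *
togo([.592,.0065,.169]);
s=take('scene','s18');t=take('top','t18')
A=prof('s18'); print('tin',fitcyl(A,.02,.08,.026,[.5915,.007]),'inner knob',fitcyl(A,.096,.118,.009,[.592,.0075]))
F=A[(np.hypot(A[:,0]-.592,A[:,1]-.0075)<.023)&(A[:,2]>.088)&(A[:,2]<.1)];print('flange top',np.median(F[:,2]),len(F))
P=np.array([px(s,u,v) for v in range(160,215) for u in range(335,390) if s['depth'][v,u]>0])
T=P[(np.abs(P[:,1]-.0075)<.026)&(P[:,2]>.192)&(P[:,2]<.204)&(P[:,0]>.565)&(P[:,0]<.618)]
c=np.linalg.lstsq(np.c_[T[:,:2]-[.592,.0075],np.ones(len(T))],T[:,2],rcond=None)[0];print('cap top plane slope x,y, z',c,len(T))
cv2.imwrite('pics/f18.png',np.hstack([cv2.resize(s['img'][140:260,300:420],(400,400),interpolation=2),cv2.resize(t['img'],(400,250))if 0 else cv2.resize(t['img'][100:220,220:340],(400,400),interpolation=2)]))
```

```text
clk 26.68 pos [0.5916 0.0064 0.1703] yaw x [ 0.9637  0.2669 -0.0115] z [-0.0136  0.006  -0.9999] w 0.0629 F [ 0.28 -0.62 -0.73]
tool mm [0.5 0.  1.3]
tin (array([591.61,   7.71]), 360) inner knob (array([591.15,   7.25]), 50)
flange top 0.09407310988645119 173
cap top plane slope x,y, z [-0.011729    0.00782641  0.19889586] 336
```

View pics/f18.png

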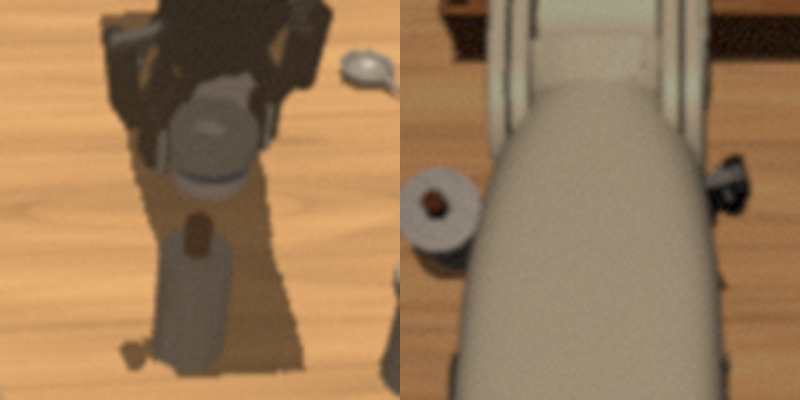

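View pics/s18.png

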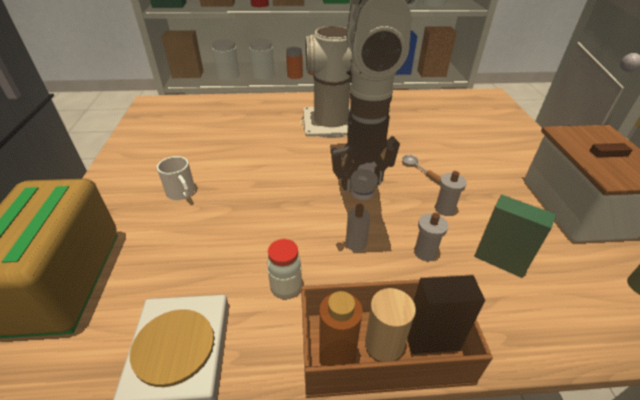

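Checks are good. The inner flange top is at z 0.094 (rim + 4 mm, so fully home), and the cap top is at 0.199 (about 101 mm up) with tilt under 1°. The other objects stand where they were. Handing in.

```bash
python3 -c "
from h import *
print(bot.job_done())"
```

```text
the job is handed in; nothing more can be done
None
```

The job is done and handed in at about 27 s. I lifted the double lid by its knob, lowered it home into the open tin and released it. I then gripped the outer lid by its rim and lifted it straight off. The arm is still holding it over the tin.

**Last checks**
- **Inner lid:** its flange top measured 0.094 m, which is the rim plus 4 mm, so it is fully home. Its knob is within about 0.7 mm of the tin axis.
- **Outer lid:** its top is at 0.199 m, about 101 mm above where it sat, and its tilt is under 1°.
- **Tin:** it is at the same position as before, to about 0.1 mm.
- **Other objects:** in the final scene picture they all stand where they began.

**What disagreed**
- **Scene depth against colour views:** they differed by 2–4 mm in x, so I aligned the lid on the tin by depth alone. My first knob grip was several millimetres off-centre along the pads; I corrected that before gripping the rim.
- **Pressing the lid home:** the last gentle presses rocked the tin by about 1.4 mm; it came back when I let go.
- **Tool tilt:** the tool picked up about 1° of tilt while travelling, which I could not undo with the moves available.

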